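# Turn six specimen discs over into a fresh tray

## Robot

A 7-joint arm with a two-finger parallel gripper is mounted at the origin on the work surface. World frame = base frame: x ahead of the robot, y to its left, z up, the work surface at z = 0. Lengths are in mm, angles in rad, forces in N, time in s.
With the tool pointing down it reaches from about 350 to 900 mm from the base axis. Payload 19.9 kg.
Tool frame: the origin (TCP) lies between the finger pads; the fingertips stand 17 mm ahead of it and the grasp point (between the pads) lies 2 mm behind it; z points along the fingers, y is the line along which they close (so a half turn about z gives the same grasp; the last joint's range is limited). The gripper opens to 94 mm and grips with 3 to 60 N. Pads are 16 mm wide; open, the fingers measure 119 mm over their backs; the gripper's body (75 mm by 177 mm) begins 78 mm behind the grasp point.
Start: joints at [1.177, 0.417, -0.01, 1.614, 0.005, 1.111, -0.053], TCP at [215.359, -586.701, 190.525] pointing down, gripper open.
Joint ranges: [-2.81, 2.81], [-0.39, 2.02], [-1.27, 1.25], [0.06, 2.57], [-1.19, 4.33], [0.19, 2], [-2.82, 2.82]. Speed limits (rad/s): [1.89, 1.89, 2.39, 2.39, 3.01, 3.01, 3.01].

## Interface

Orientations are given as a 3x3 rotation matrix whose columns are the frame's x, y, z axes.
In Python, from bench import bot gives the robot as it stands.
- The arm moves only by the tool step_arm, never from a script. Its argument "increments" is a list of rows, each an object with "delta_pos": the shift along the tool's x, y, z in m, a list of three; "delta_rot": the turn, a rotation vector about the tool's x, y, z in degrees, a list of three; "jaw": the opening, from 0 (shut) to 1 (fully open). A call has 1 to 12 rows; each row is the pose to reach, as a shift and turn from the pose commanded when the call began, along the tool's axes at that moment; what a row does not reach only later rows make up. A row lasts 1/10 s, in which the tool goes at most 50 mm and 8.59 degrees, less where a joint would pass 70% of its speed; a pose out of reach is approached as far as the arm can. A call with a gripper value outside its range is refused whole. The fingers move at their own pace and stop on an object; "newtons" is the grip in N (left out, the last holds). Time passes only in rows, so rows that repeat a pose let the fingers close. It gives the time, the measured TCP pose, the force, the opening and the grip force at its end, in the units of the state.
- bot.get_obs(): the state, without advancing time (a new reading comes with each control period).
- bot.grab_frame(name): name is "scene" or "top" or "wrist"; returns a dict with "image" (384x512x3 uint8, blue, green, red), "intrinsics" (3x3 intrinsics, pixels), "k1" (the pictures are not rectified: a ray, as slopes to the right and down, at radius r is drawn at 1 + k1 r^2 times it, then the intrinsics apply), "R" (3x3) and "t" (3): a world point X has camera coordinates R X + t. Camera axes: x right, y down, z forward; pixel columns grow to the right and rows downward; lengths in mm; the calibration is good to about 2 mm. A picture is of the moment at which its call begins. There is no depth.
- bot.close_job(): hands the job in; it is judged then, once.
The state is a dict: "time": time; "q": joint angles; "dq": joint speeds; "joint_torque": joint torques, N m; "tool_pos": TCP position; "ee_rot": TCP orientation; "wrist_force": force on the tool from outside, world axes, zero at the start; "torque": the same for the moment, N m; "finger_gap": finger opening in mm; "grasp_force": force on a finger pad.
Only numpy, scipy, OpenCV 4.12 (cv2) and the standard library are available. Lean on these libraries where they do the work, as an engineer would, in place of code of your own. Each camera call takes 0.05 s, during which the arm holds its last target. There are 200 camera calls.

## Task

Transfer all six specimen discs into the empty tray by turning the trays over together: lay the empty tray, face-down as it is, squarely on the loaded tray in the inverting frame and swing the frame's clamp fully over the two. Then turn the frame right over with its crank, to the stop, lock it by turning the lock knob fully clockwise (only once the frame is over), and leave it all like that. Do not push or tip the jar, slide box or bottle.

Things in the scene. Friction and masses are not known exactly. Their poses are not given: they have to be found in the camera images.
- frame: Tray-inverting frame, fixed: grey base 130 (x) x 215 (y) x 12 mm, two posts carrying a steel cradle on a level axis along its y. Origin under the cradle on the table, y towards the crank, z up. Axis 110 mm up. Tallest parts: lock knob, 177 mm; crank handle at the top of its swing, 178 mm
- nest (a point): Middle of the cradle, on its axis (y along it, to the crank); turns with the cradle: z up at start, down when over. Floor at z -11.5 mm, so stacked trays meet at z 0. Guides for two stacked trays (1 mm play each side) at x +-29.5 mm, only beyond 28 mm from the middle in y (long sides open there for fingers), and at y +-43 mm; straight to z 4 mm, flaring 5 mm outwards to z 13 mm
- rotor (a joint): Half turn of the cradle about its level axis: 0 at the start (level, floor below), 3.14 at its stop when fully upside down. Friction about 0.4 N m; stays where it is left. Growing angle carries the crank from the -x side of the nest up over the top to the +x side
- crank_grip (a point): Middle of the black round crank handle, 16 mm diameter, 50 mm long, parallel to the cradle axis and turning freely on its own pin; 60 mm from the axis, at nest (x, y) = (-60, +119) mm. Its own orientation means nothing; the free length reaches 27 mm towards the cradle and 23 mm away from this point
- clamp (a joint): Swing clamp: flat steel arm with a 50 x 50 x 6 mm head, underside at nest z 13.5 mm (2 mm over the upper tray), pivot at nest (0, -60.5) mm, axis nest z. Grows anticlockwise seen from above: 0 to 0.4 at start (0.4 is along nest +x, clear of the trays); stop at 1.97, along nest +y, head over the cradle's middle. Friction 0.1 N m; stays where left
- clamp_knob (a point): Black upright round knob on the clamp head, 16 mm diameter, 34 mm tall from the arm's top; this point is 23 mm above the arm's top face, 11 mm below the knob's top, 60 mm from the clamp pivot (nest z = 42.5 mm)
- lock (a joint): Lock knob on top of the post at the end away from the crank: 0 to 0.25 at the start is unlocked, its stop at 1.4 is locked; turns clockwise seen from above, friction about 0.03 N m. It is for locking the turned frame only
- lock_grip (a point): Middle of the lock knob's upright grip bar, 44 x 12 x 31 mm: long along this point's x, 12 mm thick along its y (turns with the knob), z up along its axis. The bar reaches 9 mm above and 22 mm below this point; it stands at nest (0, -97) mm, 168 mm above the table
- source_center (a point): Centre of the loaded white pocketed tray, 57 (x) x 84 (y) x 11.5 mm high, lying open side up, centred in the cradle within 1 mm and square to it; smooth plastic; z points out of its open side. 2 x 3 square pockets 24 mm wide, 8.5 mm deep, 27 mm apart, walls and floor 3 mm
- empty_center (a point): Centre of the empty matching white tray, 57 (x) x 84 (y) x 11.5 mm, lying face-down (open side down) on the table. z points out of its closed back, so up at the start and down once it has been turned over; the rim is at z = -5.75 mm, the pocket floors at z = +2.75 mm
- disc0_center (a point): Centre of a loose stainless-steel specimen disc, 20.5 mm diameter, 8 mm thick, 21 g, one of six lying in the pockets of the loaded tray, 0.5 mm below its rim
- disc1_center (a point): Centre of a loose stainless-steel specimen disc, 20.5 mm diameter, 8 mm thick, 21 g, one of six lying in the pockets of the loaded tray, 0.5 mm below its rim
- disc2_center (a point): Centre of a loose stainless-steel specimen disc, 20.5 mm diameter, 8 mm thick, 21 g, one of six lying in the pockets of the loaded tray, 0.5 mm below its rim
- disc3_center (a point): Centre of a loose stainless-steel specimen disc, 20.5 mm diameter, 8 mm thick, 21 g, one of six lying in the pockets of the loaded tray, 0.5 mm below its rim
- disc4_center (a point): Centre of a loose stainless-steel specimen disc, 20.5 mm diameter, 8 mm thick, 21 g, one of six lying in the pockets of the loaded tray, 0.5 mm below its rim
- disc5_center (a point): Centre of a loose stainless-steel specimen disc, 20.5 mm diameter, 8 mm thick, 21 g, one of six lying in the pockets of the loaded tray, 0.5 mm below its rim
- jar: Bystander: capped glass jar, 48 mm diameter, 62 mm tall; origin at the centre of its underside, z up
- slidebox: Bystander: grey slide box 40 x 85 x 32 mm; origin at the centre of its underside, z up
- bottle: Bystander: amber bottle, 56 mm diameter, 150 mm tall; origin at the centre of its underside, z up
There are look-alikes about, which are no part of the job. Leave any brown or orange look-alike of the part that bears empty_center alone.

How it is judged:
By the outcome, as a careful person would: the job done as asked, in the order asked, and still so for the second after the job is handed in, with the robot touching nothing.
It also fails if it takes over 72 s, if anything falls off the work surface, if the arm or the gripper's body presses on something with over 40 N, if the wrist force passes 120 N, or if a joint passes its speed limit or range.

## Working session

There is one attempt and no reset: what is moved stays moved. The work goes in short steps, Python scripts to look and compute and a tool call to move; the robot and the scene stay as the last step left them, time stands still between calls to the robot, and variables do not carry over. Pictures are saved under pics/ and viewed, at most 10 in all, crops included, and the job is handed in when it is done.

Besides the shell and the picture viewer there is one more tool, called after "Request:" as name(argument=value, ...), one argument or row to a line, values as JSON. step_arm: Moves the arm, as the interface text tells. Its arguments: {"type":"object","properties":{"increments":{"type":"array"},"newtons":{"type":"number"}},"required":["increments"]}

```bash
mkdir -p pics; ls; cat > h.py <<'E'
import numpy as np, cv2
from bench import bot
def ray(f,u,v):
    K=np.array(f["intrinsics"]);R=np.array(f["R"]);t=np.array(f["t"]);k=f["k1"]
    d=np.array([(u-K[0,2])/K[0,0],(v-K[1,2])/K[1,1]]);s=d.copy()
    for _ in range(20): s=d/(1+k*(s@s))
    return -R.T@t, R.T@np.array([s[0],s[1],1.])
def onz(f,u,v,z):
    c,d=ray(f,u,v); return c+d*(z-c[2])/d[2]
def proj(f,X):
    K=np.array(f["intrinsics"]);c=np.array(f["R"])@np.array(X,float)+np.array(f["t"])
    s=c[:2]/c[2]; s=s*(1+f["k1"]*(s@s)); return K[0,0]*s[0]+K[0,2],K[1,1]*s[1]+K[1,2]
E
python3 - <<'E'
from h import *
import pickle
for n in("top","scene"):
    f=bot.grab_frame(n); pickle.dump(f,open(n+'.pkl','wb')); print(n,np.round(-np.array(f["R"]).T@np.array(f["t"])),np.round(f["R"],2).tolist(),f["intrinsics"])
    cv2.imwrite(f'pics/{n}0.png',cv2.resize(f["image"],(800,600)))
E
```

```text
pics
top [ 353.    9. 1131.] [[-0.07, -1.0, 0.01], [-0.98, 0.06, -0.2], [0.2, -0.02, -0.98]] [[401.82901097   0.         255.69319108]
 [  0.         401.82901097 193.12138876]
 [  0.           0.           1.        ]]
scene [1010. -333.  896.] [[0.59, 0.81, 0.01], [0.65, -0.46, -0.6], [-0.48, 0.37, -0.8]] [[384.3264983    0.         253.26435829]
 [  0.         384.3264983  190.7803489 ]
 [  0.           0.           1.        ]]
```

View pics/top0.png

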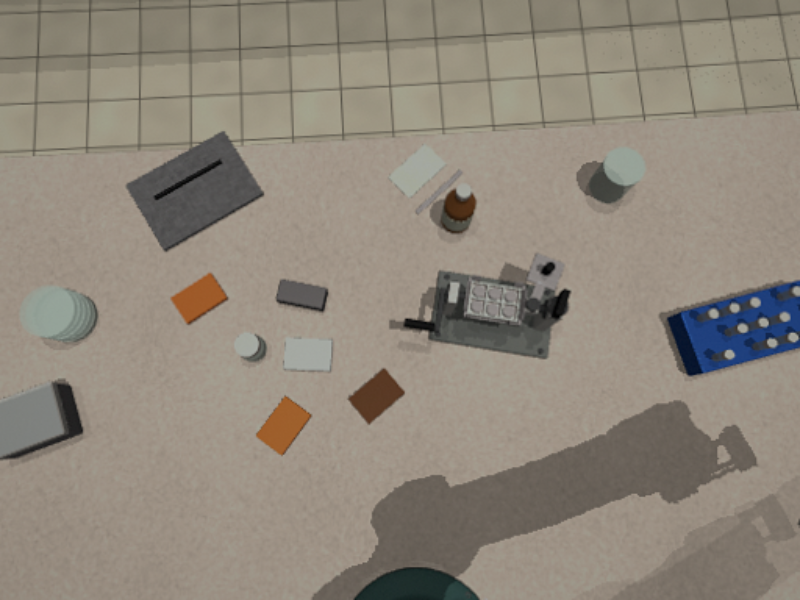

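View pics/scene0.png

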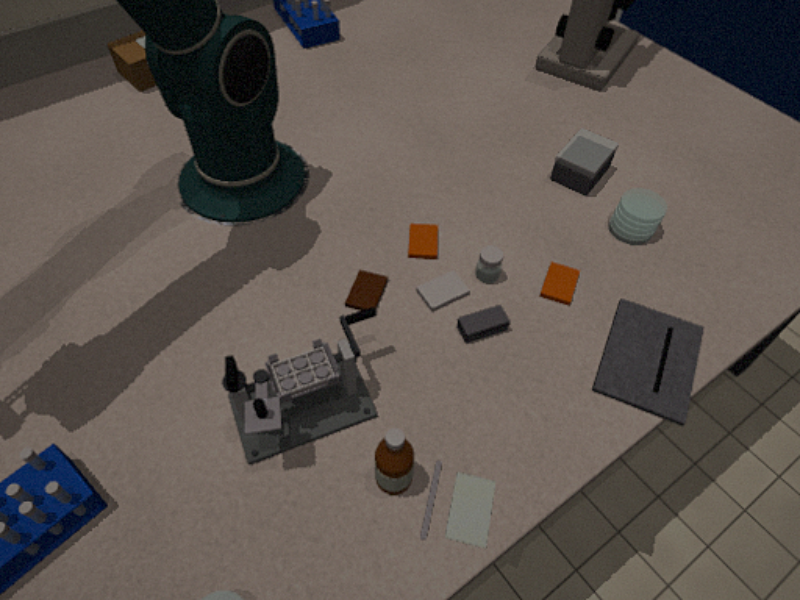

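Top view (800 px scale): the trays that could be the empty one are white (307,354), orange (199,298) and (284,425), brown (377,396); the white sheet at (417,170) is flat paper. The white tray at (307,354) fits because it is white and the right size. The frame is at (493,310), with the loaded tray at (494,300), the crank handle at (418,324), the clamp knob at (547,268) and the lock bar at (562,303).

```bash
python3 - <<'E'
from h import *
import pickle
F={n:pickle.load(open(n+'.pkl','rb')) for n in("top","scene")}
def msk(f,lo): 
    im=f["image"].astype(int); return ((im.min(2)>lo)&(im.max(2)-im.min(2)<25)).astype(np.uint8)
f=F["top"]
for n,box in(("top",(175,205,220,245)),("scene",(260,165,305,205))):
    f=F[n];x0,y0,x1,y1=box; s=f["image"][y0:y1,x0:x1]
    hsv=cv2.cvtColor(s,cv2.COLOR_BGR2HSV); m=((hsv[...,1]<32)&(hsv[...,2]>120)).astype(np.uint8)
    cs,_=cv2.findContours(m,0,1); c=max(cs,key=cv2.contourArea); r=cv2.minAreaRect(c.astype(np.float32)); M=cv2.moments(c)
    P=[onz(f,p[0]+x0,p[1]+y0,11.5)[:2].round(1) for p in cv2.boxPoints(r)]
    print(n,r,P,np.mean(P,0),np.linalg.norm(P[0]-P[1]),np.linalg.norm(P[1]-P[2]))
a=F["top"]["image"][200:250,165:225]; b=F["top"]["image"][155:235,250:370]
a=cv2.resize(a,(480,400),interpolation=cv2.INTER_CUBIC);
b=cv2.resize(b,(780,520),interpolation=cv2.INTER_CUBIC)
b[:133,:160]=cv2.resize(a,(160,133)); cv2.imwrite('pics/crop1.png',b)
E
```

```text
top ((21.0, 20.0), (32.0, 24.0), -0.0) [array([475.9, 204.5]), array([543.3, 202.8]), array([537.4, 113.3]), array([470. , 116.2])] [506.65 159.2 ] 67.42143576044637 89.69425845615761
scene ((23.500003814697266, 18.999998092651367), (16.54690170288086, 28.621667861938477), 63.43495178222656) [array([474. , 123.1]), array([479.6, 216. ]), array([536. , 197.4]), array([529.1, 107.6])] [504.675 161.025] 93.06863059054862 59.38787755089415
```

View pics/crop1.png

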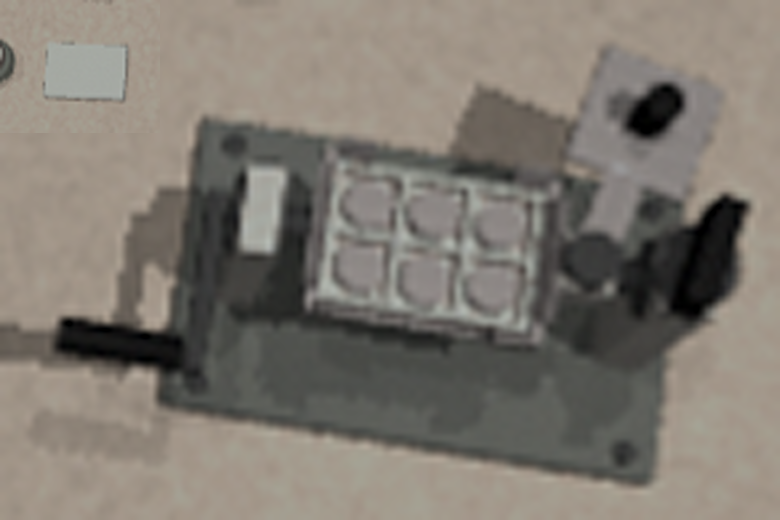

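The crop shows the plain white back of the empty tray (inset). It also shows the loaded tray with six discs, corners near (335,158), (553,185), (530,335) and (310,308) in the crop. The base corners are (205,118), (160,403) and (655,482).

```bash
python3 - <<'E'
from h import *
import pickle
f=pickle.load(open('top.pkl','rb'))
g=lambda x,y,z:onz(f,250+(x+.5)/6.5-.5,155+(y+.5)/6.5-.5,z)[:2].round(1)
C=[g(*p,12) for p in((205,118),(160,403),(655,482),(700,195))]; print("base",C,np.mean(C,0))
T=[g(*p,112) for p in((335,158),(553,185),(530,335),(310,308))]; print("tray",T,np.mean(T,0))
print("crank",g(60,335,110),g(182,350,110)); print("clampknob top",g(665,100,163)); print("lock",g(735,200,177),g(690,310,177))
o=bot.get_obs(); print(np.round(o["ee_rot"],3).tolist(),o["tool_pos"],o["time"])
w=bot.grab_frame("wrist");print(np.round(np.array(o["ee_rot"]).T@(-np.array(w["R"]).T@np.array(w["t"])-o["tool_pos"]),1),np.round(np.array(w["R"])@o["ee_rot"],2).tolist(),w["intrinsics"][0])
E
```

```text
base [array([641.4, -90.1]), array([515.8, -60.7]), array([ 468., -270.]), array([ 592.5, -304.2])] [ 554.425 -181.25 ]
tray [array([ 595.7, -132.1]), array([ 579. , -218.1]), array([ 518.9, -202.6]), array([ 535.3, -116.7])] [ 557.225 -167.375]
crank [531.2 -17. ] [522.1 -64.8]
clampknob top [ 598.2 -252.9]
lock [ 554.4 -270.8] [ 513.9 -249.1]
[[0.939, 0.345, -0.0], [0.345, -0.939, 0.001], [-0.0, -0.001, -1.0]] [ 215.25118008 -586.41015584  190.02767093] 0.1
[  68.7    1.1 -194.8] [[0.0, 1.0, 0.0], [-0.97, 0.0, -0.24], [-0.24, -0.0, 0.97]] [326.37003448   0.         255.19138389]
```

Request:
step_arm(
  increments=[
    {"delta_pos":[0.53,-0.6,0],"delta_rot":[0,0,-66],"jaw":1},
    {"delta_pos":[0.53,-0.6,0],"delta_rot":[0,0,-66],"jaw":1},
    {"delta_pos":[0.53,-0.6,0],"delta_rot":[0,0,-66],"jaw":1},
    {"delta_pos":[0.53,-0.6,0],"delta_rot":[0,0,-66],"jaw":1},
    {"delta_pos":[0.53,-0.6,0],"delta_rot":[0,0,-66],"jaw":1},
    {"delta_pos":[0.53,-0.6,0],"delta_rot":[0,0,-66],"jaw":1},
    {"delta_pos":[0.53,-0.6,0],"delta_rot":[0,0,-66],"jaw":1},
    {"delta_pos":[0.53,-0.6,0],"delta_rot":[0,0,-66],"jaw":1},
    {"delta_pos":[0.53,-0.6,0],"delta_rot":[0,0,-66],"jaw":1},
    {"delta_pos":[0.53,-0.6,0],"delta_rot":[0,0,-66],"jaw":1},
    {"delta_pos":[0.53,-0.6,0],"delta_rot":[0,0,-66],"jaw":1},
    {"delta_pos":[0.53,-0.6,0],"delta_rot":[0,0,-66],"jaw":1},
  ],
)

```text
time: 1.35
tool_pos: [433.6, -25.8, 190.8]
ee_rot: [[0.067, 0.998, 0.001], [0.998, -0.067, -0.0], [-0.0, 0.001, -1.0]]
wrist_force: [1.3, 0.1, -0.4]
finger_gap: 94.0
grasp_force: 0.0
```

Request:
step_arm(
  increments=[
    {"delta_pos":[0.19,0.058,0],"jaw":1,"delta_rot":[0,0,0]},
    {"delta_pos":[0.19,0.058,0],"jaw":1,"delta_rot":[0,0,0]},
    {"delta_pos":[0.19,0.058,0],"jaw":1,"delta_rot":[0,0,0]},
    {"delta_pos":[0.19,0.058,0],"jaw":1,"delta_rot":[0,0,0]},
    {"delta_pos":[0.19,0.058,0],"jaw":1,"delta_rot":[0,0,0]},
    {"delta_pos":[0.19,0.058,0],"jaw":1,"delta_rot":[0,0,0]},
    {"delta_pos":[0.19,0.058,0],"jaw":1,"delta_rot":[0,0,0]},
  ],
)

```text
time: 2.05
tool_pos: [503.7, 156.9, 190.3]
ee_rot: [[0.068, 0.998, -0.001], [0.998, -0.068, -0.001], [-0.001, -0.0, -1.0]]
wrist_force: [0.5, 0.2, 0.2]
finger_gap: 94.1
grasp_force: 0.0
```

```bash
cat > emp.py <<'E'
from h import *
import sys
z=float(sys.argv[1]); out=sys.argv[2]
f=bot.grab_frame("wrist"); o=bot.get_obs(); im=f["image"]
cv2.imwrite(out,im)
hsv=cv2.cvtColor(im,cv2.COLOR_BGR2HSV); m=((hsv[...,1]<32)&(hsv[...,2]>120)).astype(np.uint8)
cs,_=cv2.findContours(m,0,1)
for c in cs:
    if cv2.contourArea(c)<1500: continue
    P=np.array([onz(f,*p[0],z)[:2] for p in c],np.float32); r=cv2.minAreaRect(P)
    print("area",cv2.contourArea(c),"px",c.mean((0,1)),"rect",np.round(r[0],1),np.round(r[1],1),r[2])
E
cat >> h.py <<'E'
def tool(o,p): return np.round(np.array(o["ee_rot"]).T@(np.array(p,float)-o["tool_pos"]),1)
E
python3 emp.py 11.5 pics/w1.png; python3 -c "
from h import *;o=bot.get_obs();print(o['tool_pos'],np.round(o['ee_rot'],3).tolist())"
```

```text
area 1576.5 px [351.50847458 175.48587571] rect [614.6 147.5] [69.7 41.4] 78.27031707763672
area 2095.5 px [280.6019656  175.31695332] rect [527.5 146.7] [121.6  57.7] 29.706499099731445
area 1624.0 px [267.44303797  79.2278481 ] rect [523.1 257.5] [51.5 47.3] 57.82244110107422
[503.80435776 156.70053121 190.49210903] [[0.069, 0.998, -0.0], [0.998, -0.069, -0.001], [-0.001, -0.0, -1.0]]
```

View pics/w1.png

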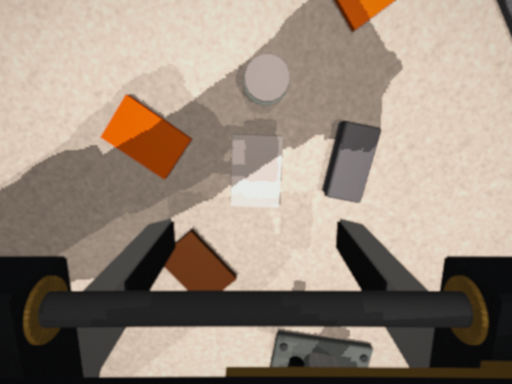

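The wrist view shows the white tray, half shaded, with corners (232,135), (281,135), (280,206) and (232,206). The jar is at (266,78), the slide box at (353,160), and the brown look-alike at (200,262) is clear of the tray.

```bash
python3 - <<'E'
from h import *
f=bot.grab_frame("wrist");o=bot.get_obs()
g=cv2.cvtColor(f["image"],cv2.COLOR_BGR2GRAY)
pts=np.array([(232,135),(281,135),(280,206),(232,206)],np.float32).reshape(-1,1,2)
p=cv2.cornerSubPix(g,pts.copy(),(4,4),(-1,-1),(3,30,.01)).reshape(-1,2);print(p.tolist())
for q in (pts.reshape(-1,2),p):
    P=np.array([onz(f,*x,11.5) for x in q]);c=P.mean(0);y=(P[0]+P[1]-P[2]-P[3])/2
    print(P[:,:2].round(1).tolist(),c.round(1),"yaw",np.degrees(np.arctan2(-y[0],y[1])),np.linalg.norm(y),np.linalg.norm(P[0]-P[1]),"tool",tool(o,c))
J=onz(f,266,78,62);S=onz(f,355,140,32);print(J,S)
E
```

```text
[[232.0, 135.0], [277.05780029296875, 135.82925415039062], [280.0, 206.0], [229.5020294189453, 204.4033660888672]]
[[480.9, 201.6], [536.1, 197.8], [530.9, 114.6], [473.9, 118.5]] [505.5 158.1  11.5] yaw -4.239938086509476 83.40105980763121 55.3360592090009 tool [  1.7   1.4 179.1]
[[480.9, 201.6], [531.7, 197.2], [530.9, 114.6], [471.1, 120.6]] [503.6 158.5  11.5] yaw -3.722531501281127 81.95155376331438 50.90886112247767 tool [  2.   -0.4 179.1]
[520.99982327 254.92309604  62.        ] [613.30084389 188.56576736  32.        ]
```

Request:
step_arm(
  increments=[
    {"delta_pos":[0.0015,0.001,0.05],"delta_rot":[0,0,0],"jaw":1},
    {"delta_pos":[0.0015,0.001,0.1],"delta_rot":[0,0,0],"jaw":1},
    {"delta_pos":[0.0015,0.001,0.14],"delta_rot":[0,0,0],"jaw":1},
    {"delta_pos":[0.0015,0.001,0.16],"delta_rot":[0,0,0],"jaw":1},
    {"delta_pos":[0.0015,0.001,0.17],"delta_rot":[0,0,0],"jaw":1},
    {"delta_pos":[0.0015,0.001,0.17],"delta_rot":[0,0,0],"jaw":0.8},
    {"delta_pos":[0.0015,0.001,0.17],"delta_rot":[0,0,0],"jaw":0.55},
    {"delta_pos":[0.0015,0.001,0.17],"delta_rot":[0,0,0],"jaw":0.55},
    {"delta_pos":[0.0015,0.001,0.17],"delta_rot":[0,0,0],"jaw":0.55},
    {"delta_pos":[0.0015,0.001,0.17],"delta_rot":[0,0,0],"jaw":0.55},
  ],
  newtons=15,
)

```text
time: 3.15
tool_pos: [505.4, 159.4, 21.2]
ee_rot: [[0.067, 0.998, 0.001], [0.998, -0.067, 0.0], [0.0, 0.001, -1.0]]
wrist_force: [-0.7, 0.1, 0.4]
finger_gap: 57.4
grasp_force: 0.0
```

Request:
step_arm(
  increments=[
    {"delta_pos":[0,0,0],"delta_rot":[0,0,0],"jaw":0.5},
    {"delta_pos":[0,0,0],"delta_rot":[0,0,0],"jaw":0.5},
    {"delta_pos":[0,0,0],"delta_rot":[0,0,0],"jaw":0.5},
    {"delta_pos":[0,0,-0.02],"delta_rot":[0,0,0],"jaw":0.5},
    {"delta_pos":[0,0,-0.06],"delta_rot":[0,0,0],"jaw":0.5},
    {"delta_pos":[0,0,-0.1],"delta_rot":[0,0,0],"jaw":0.5},
    {"delta_pos":[0,0,-0.14],"delta_rot":[0,0,0],"jaw":0.5},
    {"delta_pos":[0,0,-0.18],"delta_rot":[0,0,0],"jaw":0.5},
    {"delta_pos":[0,0,-0.219],"delta_rot":[0,0,0],"jaw":0.5},
    {"delta_pos":[-0.03,0.004,-0.219],"delta_rot":[0,0,0],"jaw":0.5},
    {"delta_pos":[-0.07,0.01,-0.219],"delta_rot":[0,0,2],"jaw":0.5},
    {"delta_pos":[-0.11,0.016,-0.219],"delta_rot":[0,0,4],"jaw":0.5},
  ],
  newtons=20,
)

```text
time: 4.35
tool_pos: [513.5, 47.5, 239.9]
ee_rot: [[0.137, 0.991, 0.001], [0.991, -0.137, -0.0], [-0.0, 0.001, -1.0]]
wrist_force: [1.6, -0.3, 0.1]
finger_gap: 46.8
grasp_force: 0.0
```

Gap is 46.8 mm with no grip force, so the tray was not held. I'll look.

```bash
python3 - <<'E'
from h import *
f=bot.grab_frame("wrist");o=bot.get_obs();t=bot.grab_frame("top")
a=cv2.resize(f["image"],(512,384)); b=cv2.resize(t["image"][190:260,160:230],(280,280),interpolation=cv2.INTER_CUBIC)
im=np.zeros((384,792,3),np.uint8); im[:,:512]=a; im[:280,512:]=b
cv2.imwrite('pics/w2.png',im); print(o["time"],o["wrist_force"])
E
```

```text
4.4 [ 2.72729008 -8.04053225  1.0108031 ]
```

View pics/w2.png

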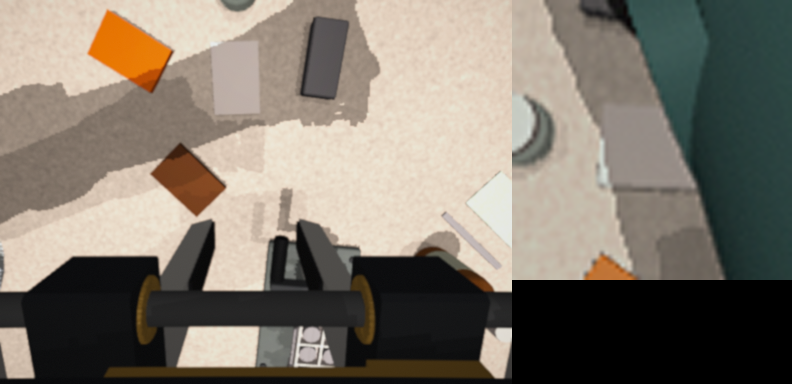

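The tray (wrist corners (212,42), (258,41), (260,112), (215,114)) is still about where it was, so the pads slipped off. I'll re-measure and grip deeper and harder.

```bash
python3 - <<'E'
from h import *
f=bot.grab_frame("wrist");o=bot.get_obs()
q=[(212,42),(258,41),(260,112),(215,114)]
P=np.array([onz(f,*x,11.5) for x in q]);c=P.mean(0);y=(P[0]+P[1]-P[2]-P[3])/2
print(c.round(1),"yaw",np.degrees(np.arctan2(-y[0],y[1])),"tool",tool(o,c),o["tool_pos"],np.round(o["ee_rot"],3).tolist())
E
```

```text
[506.9 153.7  11.5] yaw -6.9694955843442585 tool [105.8 -21.9 227.9] [513.70460561  46.03422051 239.44035845] [[0.141, 0.99, -0.0], [0.99, -0.141, -0.001], [-0.001, -0.0, -1.0]]
```

Request:
step_arm(
  increments=[
    {"delta_pos":[0.04,-0.01,0.03],"delta_rot":[0,0,-1.5],"jaw":1},
    {"delta_pos":[0.08,-0.018,0.07],"delta_rot":[0,0,-1.5],"jaw":1},
    {"delta_pos":[0.106,-0.021,0.11],"delta_rot":[0,0,-1.5],"jaw":1},
    {"delta_pos":[0.106,-0.021,0.12],"delta_rot":[0,0,-1.5],"jaw":1},
    {"delta_pos":[0.106,-0.021,0.12],"delta_rot":[0,0,-1.5],"jaw":1},
  ],
)

```text
time: 5.0
tool_pos: [505.7, 157.7, 117.8]
ee_rot: [[0.107, 0.994, -0.004], [0.994, -0.107, 0.0], [-0.0, -0.004, -1.0]]
wrist_force: [0.7, -0.5, 0.7]
finger_gap: 83.9
grasp_force: 0.0
```

```bash
python3 - <<'E'
from h import *
f=bot.grab_frame("wrist");o=bot.get_obs();print(o["tool_pos"])
cv2.imwrite('pics/w3.png',cv2.resize(f["image"][60:310,120:400],(784,600)[:2] if 0 else (672,600),interpolation=cv2.INTER_CUBIC))
E
```

```text
[506.85787191 156.88689601 119.41283464]
```

View pics/w3.png

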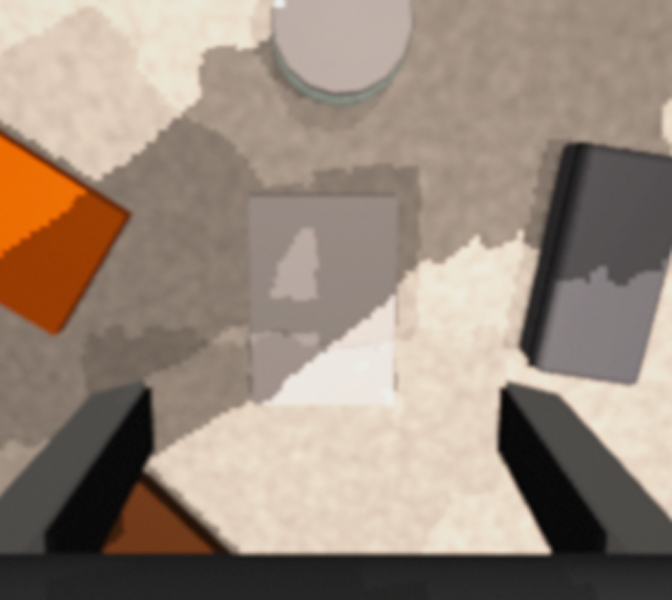

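The tray's corners in the crop are (248,194), (397,194), (395,405) and (252,405), squarely between the fingers.

```bash
python3 - <<'E'
from h import *
f=bot.grab_frame("wrist");o=bot.get_obs()
q=[(248,194),(397,194),(395,405),(252,405)]
P=np.array([onz(f,120+x/2.4,60+y/2.4,11.5) for x,y in q]);c=P.mean(0);y=(P[0]+P[1]-P[2]-P[3])/2
print(c.round(1),"yaw",np.degrees(np.arctan2(-y[0],y[1])),np.linalg.norm(y),"tool",tool(o,c),o["tool_pos"],np.round(o["ee_rot"],3).tolist())
E
```

```text
[506.5 156.9  11.5] yaw -5.9759262686953445 85.45087731295166 tool [  0.4  -1.2 108.9] [507.63541898 156.37531668 120.35594549] [[0.11, 0.994, 0.0], [0.994, -0.11, 0.0], [0.0, 0.0, -1.0]]
```

Request:
step_arm(
  increments=[
    {"delta_pos":[0.0005,-0.001,0.05],"delta_rot":[0,0,0],"jaw":1},
    {"delta_pos":[0.0005,-0.001,0.085],"delta_rot":[0,0,0],"jaw":1},
    {"delta_pos":[0.0005,-0.001,0.102],"delta_rot":[0,0,0],"jaw":0.9},
    {"delta_pos":[0.0005,-0.001,0.102],"delta_rot":[0,0,0],"jaw":0.75},
    {"delta_pos":[0.0005,-0.001,0.102],"delta_rot":[0,0,0],"jaw":0.7},
    {"delta_pos":[0.0005,-0.001,0.102],"delta_rot":[0,0,0],"jaw":0.66},
  ],
)

```text
time: 5.7
tool_pos: [507.6, 157.0, 19.4]
ee_rot: [[0.111, 0.994, 0.003], [0.994, -0.111, 0.0], [0.001, 0.003, -1.0]]
wrist_force: [-0.5, -0.6, -0.2]
finger_gap: 65.3
grasp_force: 0.0
```

Request:
step_arm(
  increments=[
    {"delta_pos":[0,0,0.001],"delta_rot":[0,0,0],"jaw":0.6},
    {"delta_pos":[0,0,0.001],"delta_rot":[0,0,0],"jaw":0.55},
    {"delta_pos":[0,0,0.001],"delta_rot":[0,0,0],"jaw":0.55},
    {"delta_pos":[0,0,0.001],"delta_rot":[0,0,0],"jaw":0.55},
    {"delta_pos":[0,0,0.001],"delta_rot":[0,0,0],"jaw":0.55},
  ],
  newtons=30,
)

```text
time: 6.2
tool_pos: [506.3, 157.1, 16.6]
ee_rot: [[0.11, 0.994, -0.0], [0.994, -0.11, 0.0], [0.0, -0.0, -1.0]]
wrist_force: [-0.1, 0.4, -0.5]
finger_gap: 51.5
grasp_force: 0.0
```

```bash
python3 - <<'E'
from h import *
f=bot.grab_frame("wrist");o=bot.get_obs();print(o["tool_pos"],o["finger_gap"],o["grasp_force"],o["wrist_force"])
for X in ([0,0,17],[0,25.7,17],[0,-25.7,17],[0,0,0]):
    W=np.array(o["ee_rot"])@X+o["tool_pos"]; print(X,np.round(proj(f,W)))
g=bot.grab_frame("scene")["image"][145:215,225:325]
im=np.zeros((600,800,3),np.uint8); im[:384,:512]=f["image"]; im[:210,512:800]=cv2.resize(g,(288,210),interpolation=cv2.INTER_CUBIC)
im[384:,:]=0; im[384:600,:600]=cv2.resize(f["image"][150:300,80:440],(600,216) if 0 else (600,216))
cv2.imwrite('pics/w4.png',im)
E
```

```text
[506.27028056 157.13985382  16.56466758] 51.754225927161166 0.0 [ 0.25780419 -0.52479829 -0.11141135]
[0, 0, 17] [254. 215.]
[0, 25.7, 17] [292. 215.]
[0, -25.7, 17] [217. 215.]
[0, 0, 0] [254. 224.]
```

View pics/w4.png

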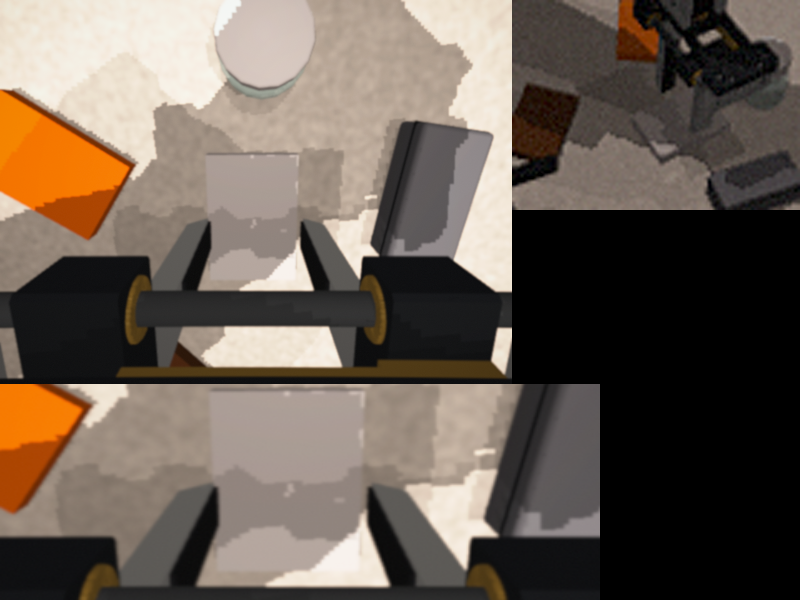

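The fingers straddle the tray, but the images suggest the tips are a few mm wider apart than the reading. I'll close further and watch the force.

Request:
step_arm(
  increments=[
    {"delta_pos":[0,0,-0.001],"delta_rot":[0,0,0],"jaw":0.5},
    {"delta_pos":[0,0,-0.001],"delta_rot":[0,0,0],"jaw":0.45},
    {"delta_pos":[0,0,-0.001],"delta_rot":[0,0,0],"jaw":0.4},
    {"delta_pos":[0,0,-0.001],"delta_rot":[0,0,0],"jaw":0.4},
    {"delta_pos":[0,0,-0.001],"delta_rot":[0,0,0],"jaw":0.4},
  ],
)

```text
time: 6.8
tool_pos: [506.2, 157.1, 17.5]
ee_rot: [[0.11, 0.994, -0.0], [0.994, -0.11, 0.0], [0.0, -0.0, -1.0]]
wrist_force: [0.1, -0.0, -0.3]
finger_gap: 38.1
grasp_force: 0.0
```

The fingertips look about 36 mm shorter than stated: seen at a depth of about 185 mm, so tool z ≈ -19, and the row matches too. They closed above the tray. I'll open and feel my way down in small steps.

Request:
step_arm(
  increments=[
    {"delta_pos":[0,0,0],"delta_rot":[0,0,0],"jaw":0.8},
    {"delta_pos":[0,0,0],"delta_rot":[0,0,0],"jaw":0.8},
    {"delta_pos":[0,0,0],"delta_rot":[0,0,0],"jaw":0.8},
    {"delta_pos":[0,0,0],"delta_rot":[0,0,0],"jaw":0.8},
    {"delta_pos":[0,0,0.003],"delta_rot":[0,0,0],"jaw":0.8},
    {"delta_pos":[0,0,0.006],"delta_rot":[0,0,0],"jaw":0.8},
  ],
)

```text
time: 7.4
tool_pos: [506.3, 157.1, 11.3]
ee_rot: [[0.111, 0.994, 0.0], [0.994, -0.111, 0.0], [0.0, 0.0, -1.0]]
wrist_force: [-0.4, 0.1, -0.8]
finger_gap: 75.1
grasp_force: 0.0
```

```bash
python3 - <<'E'
from h import *
o=bot.get_obs();print(o["tool_pos"],o["finger_gap"],o["wrist_force"],o["time"])
f=bot.grab_frame("scene");w=bot.grab_frame("wrist")
for zt in (17,-19):
  for s in(1,-1): W=np.array(o["ee_rot"])@[0,s*o["finger_gap"]/2,zt]+o["tool_pos"]; print(zt,s,np.round(proj(f,W)),np.round(proj(w,W)))
im=np.zeros((600,800,3),np.uint8)
im[:300,:400]=cv2.resize(f["image"][140:215,240:340],(400,300),interpolation=cv2.INTER_CUBIC)
im[300:,:400]=cv2.resize(w["image"][:,:],(400,300)); 
im[:300,400:]=cv2.resize(w["image"][130:280,156:356],(400,300),interpolation=cv2.INTER_CUBIC)
cv2.imwrite('pics/w5.png',im)
E
```

```text
[506.33557694 157.08898221  11.33975281] 75.11246170784568 [-0.39128782  0.08968347 -0.83739622] 7.4
17 1 [289. 197.] [310. 216.]
17 -1 [276. 180.] [199. 215.]
-19 1 [291. 190.] [321. 235.]
-19 -1 [277. 172.] [189. 235.]
```

View pics/w5.png

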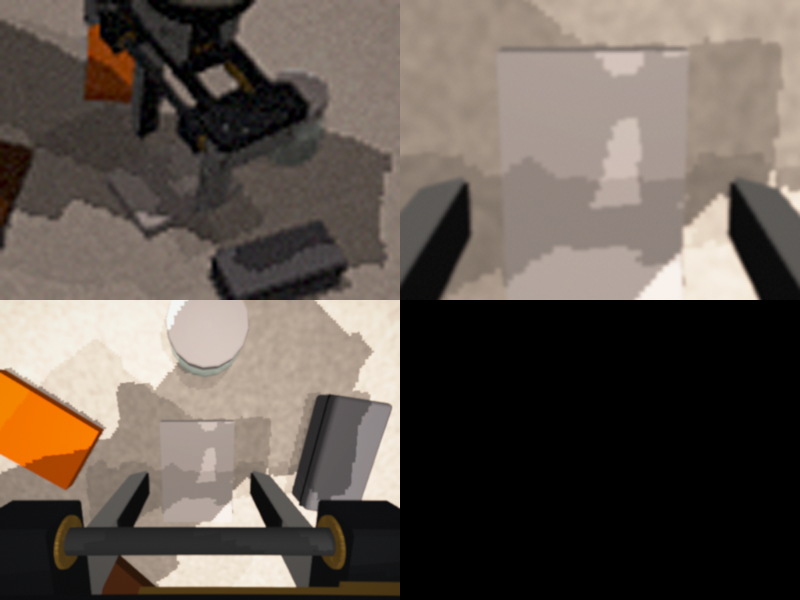

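The scene crop puts the near fingertip at about (210,205), i.e. full-frame (292,191). That matches tips at tool z = -19, so the real fingers end 36 mm behind the stated place. I'll allow for that from here on.

Request:
step_arm(
  increments=[
    {"delta_pos":[0,-0.001,0.012],"delta_rot":[0,0,0],"jaw":0.8},
    {"delta_pos":[0,-0.001,0.019],"delta_rot":[0,0,0],"jaw":0.8},
    {"delta_pos":[0,-0.001,0.023],"delta_rot":[0,0,0],"jaw":0.8},
    {"delta_pos":[0,-0.001,0.026],"delta_rot":[0,0,0],"jaw":0.8},
    {"delta_pos":[0,-0.001,0.026],"delta_rot":[0,0,0],"jaw":0.8},
  ],
)

```text
time: 8.0
tool_pos: [505.1, 157.3, -14.5]
ee_rot: [[0.11, 0.994, -0.001], [0.994, -0.11, -0.0], [-0.0, -0.0, -1.0]]
wrist_force: [0.4, 0.5, -0.1]
finger_gap: 75.2
grasp_force: 0.0
```

Request:
step_arm(
  increments=[
    {"delta_pos":[0,0,0.001],"delta_rot":[0,0,0],"jaw":0.65},
    {"delta_pos":[0,0,0.001],"delta_rot":[0,0,0],"jaw":0.55},
    {"delta_pos":[0,0,0.001],"delta_rot":[0,0,0],"jaw":0.55},
    {"delta_pos":[0,0,0.001],"delta_rot":[0,0,0],"jaw":0.55},
  ],
  newtons=20,
)

```text
time: 8.4
tool_pos: [506.1, 157.9, -14.7]
ee_rot: [[0.11, 0.994, 0.002], [0.994, -0.11, 0.001], [0.001, 0.001, -1.0]]
wrist_force: [-2.1, 1.0, 14.3]
finger_gap: 56.6
grasp_force: 30.1
```

Gripped at 56.6 mm with 30 N. Tips meet the table at TCP z ≈ -15, so tray bottom z = TCP z + 15. Now lift and travel to a viewpoint beside the frame.

Request:
step_arm(
  increments=[
    {"delta_pos":[0,0,-0.01],"delta_rot":[0,0,0],"jaw":0.55},
    {"delta_pos":[0,0,-0.04],"delta_rot":[0,0,0],"jaw":0.55},
    {"delta_pos":[0,0,-0.08],"delta_rot":[0,0,0],"jaw":0.55},
    {"delta_pos":[0,0,-0.12],"delta_rot":[0,0,0],"jaw":0.55},
    {"delta_pos":[0,0,-0.16],"delta_rot":[0,0,0],"jaw":0.55},
    {"delta_pos":[0,0,-0.195],"delta_rot":[0,0,0],"jaw":0.55},
    {"delta_pos":[-0.02,0.004,-0.21],"delta_rot":[0,0,1],"jaw":0.55},
    {"delta_pos":[-0.06,0.012,-0.21],"delta_rot":[0,0,1],"jaw":0.55},
    {"delta_pos":[-0.1,0.02,-0.21],"delta_rot":[0,0,2],"jaw":0.55},
    {"delta_pos":[-0.14,0.028,-0.21],"delta_rot":[0,0,3],"jaw":0.55},
    {"delta_pos":[-0.18,0.036,-0.21],"delta_rot":[0,0,4],"jaw":0.55},
    {"delta_pos":[-0.22,0.043,-0.21],"delta_rot":[0,0,5],"jaw":0.55},
  ],
)

```text
time: 9.6
tool_pos: [523.5, -67.8, 195.0]
ee_rot: [[0.197, 0.98, 0.0], [0.98, -0.197, -0.0], [-0.0, 0.0, -1.0]]
wrist_force: [0.3, -0.3, -1.3]
finger_gap: 56.7
grasp_force: 20.0
```

Request:
step_arm(
  increments=[
    {"delta_pos":[-0.04,0.011,0],"delta_rot":[0,0,0],"jaw":0.55},
    {"delta_pos":[-0.08,0.022,0],"delta_rot":[0,0,0],"jaw":0.55},
    {"delta_pos":[-0.12,0.033,0],"delta_rot":[0,0,0],"jaw":0.55},
    {"delta_pos":[-0.16,0.045,0],"delta_rot":[0,0,0],"jaw":0.55},
    {"delta_pos":[-0.18,0.05,0],"delta_rot":[0,0,0],"jaw":0.55},
    {"delta_pos":[-0.19,0.053,0],"delta_rot":[0,0,0],"jaw":0.55},
    {"delta_pos":[-0.19,0.053,0],"delta_rot":[0,0,0],"jaw":0.55},
  ],
)

```text
time: 10.3
tool_pos: [538.2, -263.5, 194.5]
ee_rot: [[0.198, 0.98, -0.0], [0.98, -0.198, 0.0], [0.0, -0.0, -1.0]]
wrist_force: [-0.4, 0.7, -1.7]
finger_gap: 56.9
grasp_force: 20.0
```

```bash
python3 - <<'E'
from h import *
import pickle
w=bot.grab_frame("wrist");o=bot.get_obs();pickle.dump((w,o),open('n.pkl','wb'))
print(o["tool_pos"],np.round(o["ee_rot"],3).tolist(),o["finger_gap"])
cv2.imwrite('pics/w6.png',cv2.resize(w["image"][0:260,80:427],(800,600),interpolation=cv2.INTER_CUBIC))
E
```

```text
[ 538.40714878 -262.03534774  194.59475967] [[0.196, 0.981, -0.0], [0.981, -0.196, 0.001], [0.001, -0.0, -1.0]] 56.74179152123818
```

View pics/w6.png

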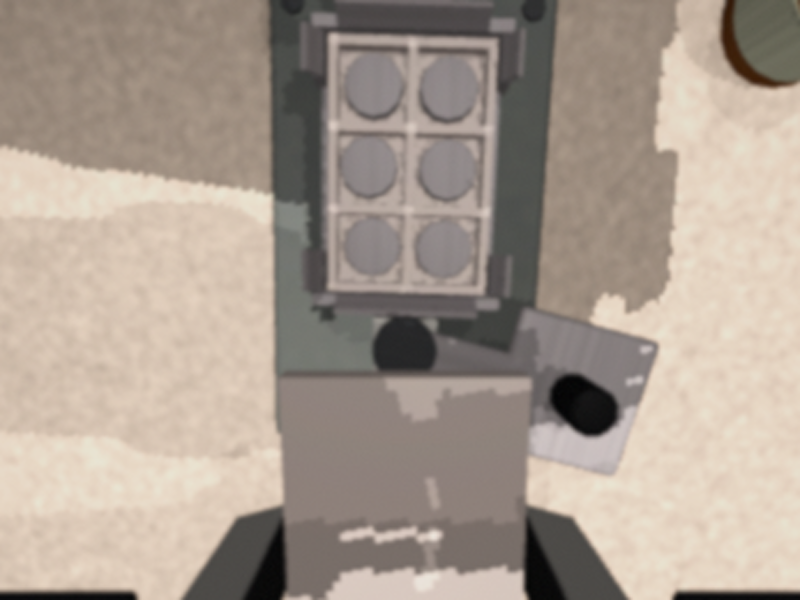

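The wrist crop shows the loaded tray's rim corners at (328,35), (498,38), (488,292) and (328,292), and the held tray's far top edge from (281,375) to (530,376). The clamp knob's top is at (597,408) and its pivot at (405,345).

```bash
python3 - <<'E'
from h import *
import pickle
w,o=pickle.load(open('n.pkl','rb'))
px=lambda u,v:((u+.5)/2.305+79.5,(v+.5)/2.308-.5)
P=np.array([onz(w,*px(*p),110) for p in((328,35),(498,38),(488,292),(328,292))]);c=P.mean(0);y=(P[0]+P[1]-P[2]-P[3])/2
print("src",P[:,:2].round(1).tolist(),c.round(1),"yaw",np.degrees(np.arctan2(-y[0],y[1])),np.linalg.norm(y),"tool",tool(o,c))
a=[onz(w,*px(*p),110)[:2] for p in((413,36),(408,293))];d=a[0]-a[1];print("midwall yaw",np.degrees(np.arctan2(-d[0],d[1])))
L,R=[onz(w,*px(*p),221) for p in((281,375),(530,376))];print("held far edge tool",tool(o,L),tool(o,R),np.linalg.norm(L-R))
k=onz(w,*px(597,408),110+53.5);p=onz(w,*px(405,345),110+19);print("knob",k,"pivot",p,"ang src",np.degrees(np.arctan2(*(k-p)[1::-1])), np.linalg.norm((k-p)[:2]))
E
```

```text
src [[541.3, -120.1], [597.1, -132.3], [579.6, -213.8], [522.6, -202.3]] [ 560.1 -167.1  110. ] yaw -12.44622917354361 83.81099861946004 tool [97.3  2.7 84.7]
midwall yaw -12.430520454911324
held far edge tool [ 41.5 -27.1 -26.4] [ 41.3  28.9 -26.4] 56.030331072558276
knob [ 601.02291845 -251.27202434  163.5       ] pivot [ 546.67222077 -224.61680588  129.        ] ang src -26.124722656128494 60.53510558720293
```

Request:
step_arm(
  increments=[
    {"delta_pos":[0.04,0.002,0],"delta_rot":[0,0,1.2],"jaw":0.55},
    {"delta_pos":[0.08,0.002,0],"delta_rot":[0,0,1.2],"jaw":0.55},
    {"delta_pos":[0.098,0.002,0],"delta_rot":[0,0,1.2],"jaw":0.55},
    {"delta_pos":[0.098,0.002,0.02],"delta_rot":[0,0,1.2],"jaw":0.55},
    {"delta_pos":[0.098,0.002,0.045],"delta_rot":[0,0,1.2],"jaw":0.55},
    {"delta_pos":[0.098,0.002,0.065],"delta_rot":[0,0,1.2],"jaw":0.55},
    {"delta_pos":[0.098,0.002,0.075],"delta_rot":[0,0,1.2],"jaw":0.55},
    {"delta_pos":[0.098,0.002,0.08],"delta_rot":[0,0,1.2],"jaw":0.55},
    {"delta_pos":[0.098,0.002,0.08],"delta_rot":[0,0,1.2],"jaw":0.55},
  ],
)

```text
time: 11.25
tool_pos: [559.7, -166.5, 114.7]
ee_rot: [[0.216, 0.976, -0.0], [0.976, -0.216, 0.0], [0.0, -0.0, -1.0]]
wrist_force: [-0.5, -0.1, -0.6]
finger_gap: 57.0
grasp_force: 20.0
```

Request:
step_arm(
  increments=[
    {"delta_pos":[0,0,0.004],"delta_rot":[0,0,0],"jaw":0.55},
    {"delta_pos":[0,0,0.008],"delta_rot":[0,0,0],"jaw":0.55},
    {"delta_pos":[0,0,0.011],"delta_rot":[0,0,0],"jaw":0.55},
    {"delta_pos":[0,0,0.014],"delta_rot":[0,0,0],"jaw":0.55},
    {"delta_pos":[0,0,0.017],"delta_rot":[0,0,0],"jaw":0.55},
    {"delta_pos":[0,0,0.017],"delta_rot":[0,0,0],"jaw":0.55},
  ],
)

```text
time: 11.85
tool_pos: [559.4, -167.2, 97.1]
ee_rot: [[0.217, 0.976, -0.001], [0.976, -0.217, 0.0], [0.0, -0.001, -1.0]]
wrist_force: [0.1, -0.5, -0.9]
finger_gap: 56.9
grasp_force: 20.0
```

Request:
step_arm(
  increments=[
    {"delta_pos":[0,0,0.001],"delta_rot":[0,0,0],"jaw":0.55},
    {"delta_pos":[0,0,0.002],"delta_rot":[0,0,0],"jaw":0.55},
    {"delta_pos":[0,0,0.002],"delta_rot":[0,0,0],"jaw":0.55},
  ],
)

```text
time: 12.15
tool_pos: [559.6, -167.2, 95.5]
ee_rot: [[0.217, 0.976, -0.0], [0.976, -0.217, 0.0], [0.0, -0.0, -1.0]]
wrist_force: [-0.2, -0.7, -2.2]
finger_gap: 57.0
grasp_force: 20.0
```

Request:
step_arm(
  increments=[
    {"delta_pos":[0,0,0],"delta_rot":[0,0,0],"jaw":0.7},
    {"delta_pos":[0,0,0],"delta_rot":[0,0,0],"jaw":0.75},
    {"delta_pos":[0,0,0],"delta_rot":[0,0,0],"jaw":0.75},
    {"delta_pos":[0,0,-0.03],"delta_rot":[0,0,0],"jaw":0.75},
    {"delta_pos":[0,0,-0.07],"delta_rot":[0,0,0],"jaw":0.75},
    {"delta_pos":[-0.04,0,-0.1],"delta_rot":[0,0,0],"jaw":0.75},
    {"delta_pos":[-0.08,0,-0.1],"delta_rot":[0,0,0],"jaw":0.5},
    {"delta_pos":[-0.1,0,-0.1],"delta_rot":[0,0,0],"jaw":0.5},
    {"delta_pos":[-0.1,0,-0.1],"delta_rot":[0,0,0],"jaw":0.5},
  ],
)

```text
time: 13.05
tool_pos: [536.7, -268.3, 195.5]
ee_rot: [[0.222, 0.975, -0.0], [0.975, -0.222, -0.001], [-0.001, -0.0, -1.0]]
wrist_force: [0.1, -0.2, -0.1]
finger_gap: 49.7
grasp_force: 0.0
```

```bash
python3 - <<'E'
from h import *
import pickle
w=bot.grab_frame("wrist");o=bot.get_obs();pickle.dump((w,o),open('n2.pkl','wb'))
print(o["tool_pos"],np.round(o["ee_rot"],3).tolist(),o["finger_gap"])
cv2.imwrite('pics/w7.png',cv2.resize(w["image"][0:260,80:427],(800,600),interpolation=cv2.INTER_CUBIC))
E
```

```text
[ 537.3712362  -265.99546057  195.42112166] [[0.219, 0.976, -0.0], [0.976, -0.219, -0.0], [-0.0, -0.0, -1.0]] 48.06471276159652
```

View pics/w7.png

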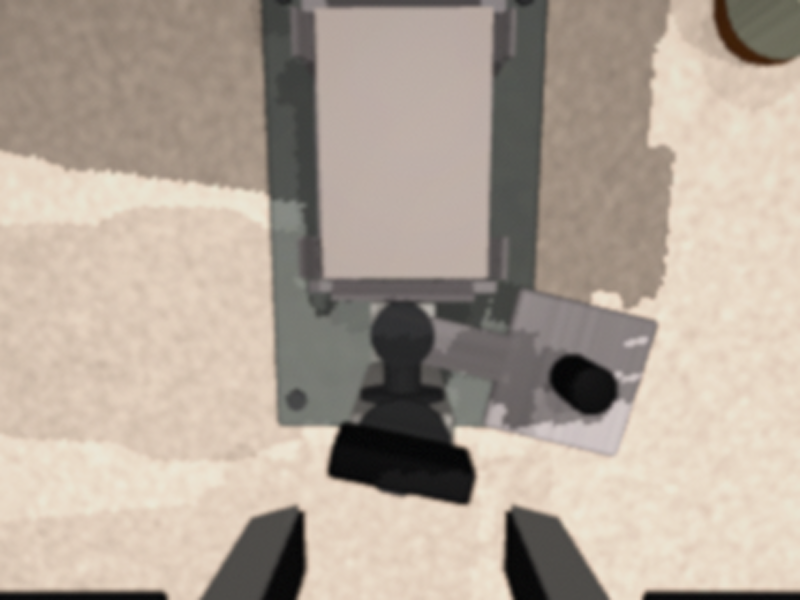

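The empty tray sits flat and square in the guides, with top corners at (315,8), (495,8), (490,278) and (322,278). The clamp knob's top is at (597,386) and its pivot at (402,335). The lock bar's top edge runs (330,470)–(470,500), about 12° clockwise, so it is unlocked. All ten pictures are used, so it's numbers only from here.

```bash
python3 - <<'E'
from h import *
import pickle
w,o=pickle.load(open('n2.pkl','rb'))
px=lambda u,v:((u+.5)/2.305+79.5,(v+.5)/2.308-.5)
P=np.array([onz(w,*px(*p),121.5) for p in((315,8),(495,8),(490,278),(322,278))]);c=P.mean(0);y=(P[0]+P[1]-P[2]-P[3])/2;x=(P[1]+P[2]-P[0]-P[3])/2
print("emp",c.round(1),"yaw",np.degrees(np.arctan2(-y[0],y[1])),np.linalg.norm(y),np.linalg.norm(x))
k=onz(w,*px(597,386),163.5);p=onz(w,*px(402,335),129);print("knob",k,"pivot",p,np.degrees(np.arctan2(*(k-p)[1::-1])), np.linalg.norm((k-p)[:2]))
for q in((330,470),(470,500)):print("lock",onz(w,*px(*q),177))
n=np.array([560.1,-167.1]);th=np.radians(-12.44);R=np.array([[np.cos(th),-np.sin(th)],[np.sin(th),np.cos(th)]])
print("pivot pred",n+R@[0,-60.5],"lock pred",n+R@[0,-97],"crank",n+R@[-60,119],n+R@[60,119],"q",o["q"])
print("knob tool",tool(o,k))
# arc way points in tool axes relative to start knob
pv=n+R@[0,-60.5]; Rt=np.array(o["ee_rot"])
k0=None
for a in np.linspace(-14,90,14):
    q=pv+R@(60*np.array([np.cos(np.radians(a)),np.sin(np.radians(a))]))
    if k0 is None:k0=q;print("k0",k0)
    print(round(a),np.round(Rt.T[:2,:2]@(q-k0),1))
E
```

```text
emp [ 560.5 -167.1  121.5] yaw -12.510430413912104 84.01599246640444 58.07119844155489
knob [ 601.13567612 -251.25407783  163.5       ] pivot [ 545.87659755 -226.32776441  129.        ] -24.27922509142893 60.62084513860671
lock [ 517.69889122 -255.64543829  177.        ]
lock [ 556.00692256 -273.77907556  177.        ]
pivot pred [ 547.0672642  -226.17958867] lock pred [ 539.2045393 -261.8226463] crank [527.14330975 -37.96883967] [644.32596497 -63.81889415] q [ 8.17885169e-01  4.15908212e-01 -5.35501861e-01  1.65991279e+00
  2.30136377e-01  1.12928481e+00 -4.18745911e-04]
knob tool [28.4 59.  31.9]
k0 [ 600.79133188 -252.8952124 ]
-14 [0. 0.]
-6 [8.2 1.4]
2 [16.6  1.7]
10 [24.9  0.8]
18 [33.1 -1.3]
26 [40.8 -4.5]
34 [48.  -8.7]
42 [ 54.6 -13.9]
50 [ 60.4 -19.9]
58 [ 65.3 -26.7]
66 [ 69.2 -34.1]
74 [ 72. -42.]
82 [ 73.7 -50.2]
90 [ 74.3 -58.5]
```

Request:
step_arm(
  increments=[
    {"delta_pos":[0.02,0.04,0],"delta_rot":[0,0,0],"jaw":0.45},
    {"delta_pos":[0.028,0.059,0],"delta_rot":[0,0,0],"jaw":0.45},
    {"delta_pos":[0.028,0.059,0.02],"delta_rot":[0,0,0],"jaw":0.45},
    {"delta_pos":[0.028,0.059,0.045],"delta_rot":[0,0,0],"jaw":0.45},
    {"delta_pos":[0.028,0.059,0.065],"delta_rot":[0,0,0],"jaw":0.45},
    {"delta_pos":[0.028,0.059,0.072],"delta_rot":[0,0,0],"jaw":0.45},
    {"delta_pos":[0.028,0.059,0.072],"delta_rot":[0,0,0],"jaw":0.3},
    {"delta_pos":[0.028,0.059,0.072],"delta_rot":[0,0,0],"jaw":0.1},
    {"delta_pos":[0.028,0.059,0.072],"delta_rot":[0,0,0],"jaw":0.1},
    {"delta_pos":[0.028,0.059,0.072],"delta_rot":[0,0,0],"jaw":0.1},
  ],
  newtons=12,
)

```text
time: 14.1
tool_pos: [600.5, -249.9, 123.8]
ee_rot: [[0.217, 0.976, -0.002], [0.976, -0.217, 0.001], [0.0, -0.002, -1.0]]
wrist_force: [-3.5, 1.3, 5.1]
finger_gap: 15.7
grasp_force: 12.0
```

Request:
step_arm(
  increments=[
    {"delta_pos":[0.008,0.0014,0],"delta_rot":[0,0,0],"jaw":0.1},
    {"delta_pos":[0.0166,0.0017,0],"delta_rot":[0,0,0],"jaw":0.1},
    {"delta_pos":[0.0249,0.0008,0],"delta_rot":[0,0,0],"jaw":0.1},
    {"delta_pos":[0.0331,-0.0013,0],"delta_rot":[0,0,0],"jaw":0.1},
    {"delta_pos":[0.0408,-0.0045,0],"delta_rot":[0,0,0],"jaw":0.1},
    {"delta_pos":[0.048,-0.0087,0],"delta_rot":[0,0,0],"jaw":0.1},
    {"delta_pos":[0.0546,-0.0139,0],"delta_rot":[0,0,0],"jaw":0.1},
    {"delta_pos":[0.0604,-0.0199,0],"delta_rot":[0,0,0],"jaw":0.1},
    {"delta_pos":[0.0653,-0.0267,0],"delta_rot":[0,0,0],"jaw":0.1},
    {"delta_pos":[0.0692,-0.0341,0],"delta_rot":[0,0,0],"jaw":0.1},
    {"delta_pos":[0.072,-0.042,0],"delta_rot":[0,0,0],"jaw":0.1},
    {"delta_pos":[0.0735,-0.05,0],"delta_rot":[0,0,0],"jaw":0.1},
  ],
)

```text
time: 15.3
tool_pos: [569.5, -166.3, 124.5]
ee_rot: [[0.216, 0.976, 0.003], [0.976, -0.216, 0.001], [0.001, 0.003, -1.0]]
wrist_force: [4.7, 1.8, 4.0]
finger_gap: 16.0
grasp_force: 12.0
```

Request:
step_arm(
  increments=[
    {"delta_pos":[0,-0.004,0],"delta_rot":[0,0,0],"jaw":0.1},
    {"delta_pos":[0,-0.008,0],"delta_rot":[0,0,0],"jaw":0.1},
    {"delta_pos":[0,-0.011,0],"delta_rot":[0,0,0],"jaw":0.1},
    {"delta_pos":[0,-0.011,0],"delta_rot":[0,0,0],"jaw":0.1},
  ],
)

```text
time: 15.7
tool_pos: [559.6, -164.4, 124.8]
ee_rot: [[0.216, 0.976, 0.004], [0.976, -0.216, 0.0], [0.001, 0.004, -1.0]]
wrist_force: [8.6, 2.9, 3.0]
finger_gap: 15.3
grasp_force: 12.0
```

Request:
step_arm(
  increments=[
    {"delta_pos":[-0.001,-0.0015,0],"delta_rot":[0,0,0],"jaw":0.1},
    {"delta_pos":[-0.001,-0.003,0],"delta_rot":[0,0,0],"jaw":0.1},
    {"delta_pos":[-0.001,-0.003,0],"delta_rot":[0,0,0],"jaw":0.1},
  ],
)

```text
time: 16.0
tool_pos: [558.7, -164.3, 125.1]
ee_rot: [[0.216, 0.976, 0.009], [0.976, -0.216, 0.001], [0.003, 0.008, -1.0]]
wrist_force: [25.3, 3.1, -6.7]
finger_gap: 16.7
grasp_force: 12.0
```

Clamp is at its stop. Release, rise and go over the crank.

Request:
step_arm(
  increments=[
    {"delta_pos":[0,0.003,0],"delta_rot":[0,0,0],"jaw":0.1},
    {"delta_pos":[0,0.003,0],"delta_rot":[0,0,0],"jaw":0.3},
    {"delta_pos":[0,0.003,0],"delta_rot":[0,0,0],"jaw":0.45},
    {"delta_pos":[0,0.003,0],"delta_rot":[0,0,0],"jaw":0.45},
    {"delta_pos":[0,0.003,-0.035],"delta_rot":[0,0,0],"jaw":0.45},
    {"delta_pos":[0,0.003,-0.07],"delta_rot":[0,0,0],"jaw":0.45},
    {"delta_pos":[0.03,-0.015,-0.07],"delta_rot":[0,0,0],"jaw":0.45},
    {"delta_pos":[0.07,-0.035,-0.07],"delta_rot":[0,0,0],"jaw":0.45},
    {"delta_pos":[0.1,-0.05,-0.07],"delta_rot":[0,0,0],"jaw":0.45},
    {"delta_pos":[0.116,-0.058,-0.07],"delta_rot":[0,0,0],"jaw":0.45},
    {"delta_pos":[0.116,-0.058,-0.07],"delta_rot":[0,0,0],"jaw":0.45},
  ],
)

```text
time: 17.1
tool_pos: [522.8, -37.5, 193.8]
ee_rot: [[0.214, 0.977, 0.0], [0.977, -0.214, -0.0], [-0.0, 0.0, -1.0]]
wrist_force: [-0.9, -0.7, -0.7]
finger_gap: 42.2
grasp_force: 0.0
```

```bash
python3 - <<'E'
from h import *
o=bot.get_obs();print(o["tool_pos"],np.round(o["ee_rot"],3).tolist(),"crank tool",tool(o,[527.1,-38,81]))
f=bot.grab_frame("wrist");u,v=proj(f,[527.1,-38,110]);print(u,v)
g=f["image"].max(2); u,v=int(u),int(v)
for r in range(v-40,v+41,8): 
    if 0<=r<384: print(r,np.round(g[r,u-48:u+49:6]))
E
```

```text
[522.75594298 -37.47811193 193.8455538 ] [[0.214, 0.977, 0.0], [0.977, -0.214, -0.0], [-0.0, 0.0, -1.0]] crank tool [  0.4   4.3 112.8]
259.5435325428625 191.79942276152235
151 [230 232 227 231 231 228 232 233 228 160 147 217 243 241 239 241 241]
159 [229 226 230 227 228 226 230 233 227 147 153 219 243 239 241 239 243]
167 [230 233 222 227 232 228 223  76  13  13 144 226 243 244 242 241 237]
175 [226 225 229 232 228 231 229  37  28  24 148 176 170 175 175 180 165]
183 [243 243 230 233 230 231 234  37  27  20 234 244 244 244 242 240 177]
191 [242 244 239 240 234 229 230  37  27  20  69  74  73  78  76  78  83]
199 [234 232 239 238 239 237 237  35  26  19 130 133 119 126 122  75  83]
207 [235 236 236 239 235 239 236  35  24  19 136 120 120 119  99  88  85]
215 [236 235 238 235 236 239 236  34  23  18 135 134 121  78  92  94  95]
223 [ 90  46 236 238 238 241 234 126  28  27  31  30  29  30  50  87  85]
231 [ 80  31 242 237 239 234 239 135  79  78  78  78  78  78  12  87  87]
```

Request:
step_arm(
  increments=[
    {"delta_pos":[0,0.0045,0.03],"delta_rot":[0,0,0],"jaw":0.45},
    {"delta_pos":[0,0.0045,0.065],"delta_rot":[0,0,0],"jaw":0.45},
    {"delta_pos":[0,0.0045,0.095],"delta_rot":[0,0,0],"jaw":0.45},
    {"delta_pos":[0,0.0045,0.112],"delta_rot":[0,0,0],"jaw":0.45},
    {"delta_pos":[0,0.0045,0.112],"delta_rot":[0,0,0],"jaw":0.3},
    {"delta_pos":[0,0.0045,0.112],"delta_rot":[0,0,0],"jaw":0.1},
    {"delta_pos":[0,0.0045,0.112],"delta_rot":[0,0,0],"jaw":0.1},
    {"delta_pos":[0,0.0045,0.112],"delta_rot":[0,0,0],"jaw":0.1},
    {"delta_pos":[0,0.0045,0.112],"delta_rot":[0,0,0],"jaw":0.1},
  ],
  newtons=40,
)

```text
time: 18.05
tool_pos: [527.0, -40.9, 82.2]
ee_rot: [[0.217, 0.976, -0.001], [0.976, -0.217, -0.0], [-0.001, -0.001, -1.0]]
wrist_force: [-8.3, 0.6, 6.1]
finger_gap: 14.9
grasp_force: 40.0
```

Request:
step_arm(
  increments=[
    {"delta_pos":[0,0.0005,-0.0078],"delta_rot":[0,0,0],"jaw":0.1},
    {"delta_pos":[0,0.002,-0.0155],"delta_rot":[0,0,0],"jaw":0.1},
    {"delta_pos":[0,0.0046,-0.023],"delta_rot":[0,0,0],"jaw":0.1},
    {"delta_pos":[0,0.008,-0.03],"delta_rot":[0,0,0],"jaw":0.1},
    {"delta_pos":[0,0.0124,-0.0365],"delta_rot":[0,0,0],"jaw":0.1},
    {"delta_pos":[0,0.0176,-0.0424],"delta_rot":[0,0,0],"jaw":0.1},
    {"delta_pos":[0,0.0235,-0.0476],"delta_rot":[0,0,0],"jaw":0.1},
    {"delta_pos":[0,0.03,-0.052],"delta_rot":[0,0,0],"jaw":0.1},
    {"delta_pos":[0,0.037,-0.0554],"delta_rot":[0,0,0],"jaw":0.1},
    {"delta_pos":[0,0.0445,-0.058],"delta_rot":[0,0,0],"jaw":0.1},
    {"delta_pos":[0,0.0522,-0.0595],"delta_rot":[0,0,0],"jaw":0.1},
    {"delta_pos":[0,0.06,-0.06],"delta_rot":[0,0,0],"jaw":0.1},
  ],
)

```text
time: 19.25
tool_pos: [586.0, -54.5, 142.4]
ee_rot: [[0.218, 0.976, -0.001], [0.976, -0.218, -0.001], [-0.001, -0.001, -1.0]]
wrist_force: [-8.5, -1.6, -1.7]
finger_gap: 14.8
grasp_force: 40.0
```

Request:
step_arm(
  increments=[
    {"delta_pos":[0,0.0078,0.0005],"delta_rot":[0,0,0],"jaw":0.1},
    {"delta_pos":[0,0.0155,0.002],"delta_rot":[0,0,0],"jaw":0.1},
    {"delta_pos":[0,0.023,0.0046],"delta_rot":[0,0,0],"jaw":0.1},
    {"delta_pos":[0,0.03,0.008],"delta_rot":[0,0,0],"jaw":0.1},
    {"delta_pos":[0,0.0365,0.0124],"delta_rot":[0,0,0],"jaw":0.1},
    {"delta_pos":[0,0.0424,0.0176],"delta_rot":[0,0,0],"jaw":0.1},
    {"delta_pos":[0,0.0476,0.0235],"delta_rot":[0,0,0],"jaw":0.1},
    {"delta_pos":[0,0.052,0.03],"delta_rot":[0,0,0],"jaw":0.1},
    {"delta_pos":[0,0.0554,0.037],"delta_rot":[0,0,0],"jaw":0.1},
    {"delta_pos":[0,0.058,0.0445],"delta_rot":[0,0,0],"jaw":0.1},
    {"delta_pos":[0,0.0595,0.0522],"delta_rot":[0,0,0],"jaw":0.1},
    {"delta_pos":[0,0.06,0.059],"delta_rot":[0,0,0],"jaw":0.1},
  ],
)

```text
time: 20.45
tool_pos: [644.0, -67.9, 83.1]
ee_rot: [[0.218, 0.976, -0.002], [0.976, -0.218, -0.001], [-0.002, -0.002, -1.0]]
wrist_force: [-13.5, -3.1, 6.3]
finger_gap: 14.8
grasp_force: 40.0
```

Request:
step_arm(
  increments=[
    {"delta_pos":[0,0,0.001],"delta_rot":[0,0,0],"jaw":0.1},
    {"delta_pos":[0,0,0.002],"delta_rot":[0,0,0],"jaw":0.1},
    {"delta_pos":[0,0,0.002],"delta_rot":[0,0,0],"jaw":0.1},
  ],
)

```text
time: 20.75
tool_pos: [644.0, -67.9, 82.0]
ee_rot: [[0.218, 0.976, -0.002], [0.976, -0.218, -0.001], [-0.002, -0.001, -1.0]]
wrist_force: [-17.1, -2.4, 12.7]
finger_gap: 15.2
grasp_force: 40.0
```

Request:
step_arm(
  increments=[
    {"delta_pos":[0,-0.001,0.001],"delta_rot":[0,0,0],"jaw":0.1},
    {"delta_pos":[0,-0.001,0.002],"delta_rot":[0,0,0],"jaw":0.1},
    {"delta_pos":[0,-0.001,0.003],"delta_rot":[0,0,0],"jaw":0.1},
    {"delta_pos":[0,-0.001,0.003],"delta_rot":[0,0,0],"jaw":0.1},
  ],
)

```text
time: 21.15
tool_pos: [644.2, -67.9, 81.0]
ee_rot: [[0.218, 0.976, 0.001], [0.976, -0.218, -0.002], [-0.002, 0.001, -1.0]]
wrist_force: [-19.7, -4.2, 34.2]
finger_gap: 14.8
grasp_force: 39.9
```

At the stop (34 N). Release, rise and go over the lock knob, turning to line up with its bar.

Request:
step_arm(
  increments=[
    {"delta_pos":[0,0,-0.002],"delta_rot":[0,0,0],"jaw":0.2},
    {"delta_pos":[0,0,-0.002],"delta_rot":[0,0,0],"jaw":0.45},
    {"delta_pos":[0,0,-0.002],"delta_rot":[0,0,0],"jaw":0.45},
    {"delta_pos":[0,0,-0.002],"delta_rot":[0,0,0],"jaw":0.45},
    {"delta_pos":[0,0,-0.04],"delta_rot":[0,0,0],"jaw":0.45},
    {"delta_pos":[0,0,-0.08],"delta_rot":[0,0,0],"jaw":0.45},
    {"delta_pos":[0,0,-0.115],"delta_rot":[0,0,-8],"jaw":0.45},
    {"delta_pos":[-0.04,-0.012,-0.115],"delta_rot":[0,0,-16],"jaw":0.45},
    {"delta_pos":[-0.08,-0.023,-0.115],"delta_rot":[0,0,-24],"jaw":0.45},
    {"delta_pos":[-0.12,-0.035,-0.115],"delta_rot":[0,0,-32],"jaw":0.45},
    {"delta_pos":[-0.16,-0.046,-0.115],"delta_rot":[0,0,-40],"jaw":0.45},
    {"delta_pos":[-0.2,-0.058,-0.115],"delta_rot":[0,0,-48],"jaw":0.45},
  ],
)

```text
time: 22.35
tool_pos: [543.0, -250.7, 192.6]
ee_rot: [[-0.585, 0.811, 0.0], [0.811, 0.585, -0.0], [-0.0, 0.0, -1.0]]
wrist_force: [1.0, -0.9, 0.1]
finger_gap: 42.3
grasp_force: 0.0
```

Request:
step_arm(
  increments=[
    {"delta_pos":[-0.006,-0.009,0],"delta_rot":[0,0,-8],"jaw":0.45},
    {"delta_pos":[-0.006,-0.009,0],"delta_rot":[0,0,-16],"jaw":0.45},
    {"delta_pos":[-0.006,-0.009,0],"delta_rot":[0,0,-24],"jaw":0.45},
    {"delta_pos":[-0.006,-0.009,0],"delta_rot":[0,0,-29],"jaw":0.45},
    {"delta_pos":[-0.006,-0.009,0],"delta_rot":[0,0,-29],"jaw":0.45},
  ],
)

```text
time: 22.85
tool_pos: [540.0, -259.5, 192.4]
ee_rot: [[-0.903, 0.43, 0.0], [0.43, 0.903, 0.001], [0.0, 0.001, -1.0]]
wrist_force: [-0.8, 0.3, 0.1]
finger_gap: 42.3
grasp_force: 0.0
```

```bash
python3 - <<'E'
from h import *
o=bot.get_obs();print(o["tool_pos"],np.round(o["ee_rot"],3).tolist(),"q",np.round(o["q"],2),"tool",tool(o,[539.2,-261.5,136]))
f=bot.grab_frame("wrist")
b=np.radians(-24.9);d=np.array([np.cos(b),np.sin(b)]);e=np.array([-d[1],d[0]])
u,v=proj(f,[539.2,-261.5,177]);print("pred centre",u,v,[np.round(proj(f,[*(np.array([539.2,-261.5])+i*22*d+j*6*e),177])) for i in(1,-1) for j in(1,-1)])
m=(f["image"].max(2)<48).astype(np.uint8);u0,v0=int(u)-35,max(0,int(v)-60)
for r in range(v0,v0+110,5): print(r,''.join('#' if x else '.' for x in m[r,u0:u0+70:2]))
print(u0)
E
```

```text
[ 540.03450741 -259.48504716  192.40003649] [[-0.903, 0.43, 0.0], [0.43, 0.903, 0.001], [0.0, 0.001, -1.0]] q [ 1.02  0.5  -0.85  1.66  0.4   1.17  1.2 ] tool [-0.1 -2.2 56.4]
pred centre 252.89485844555324 216.62584596338866 [array([262., 247.]), array([245., 247.]), array([262., 185.]), array([243., 185.])]
156 ...................................
161 ...................................
166 ...................................
171 ...................................
176 ...............######..##..........
181 ..............########..########...
186 ............###################....
191 ..........#######################..
196 .........##.##############.##......
201 .............###########...........
206 ............#############..........
211 .............##########............
216 ............############...........
221 ..............########.............
226 #.............########.............
231 #.............########.............
236 #.............########.............
241 #..............#######.............
246 #..................................
251 ...................................
256 ...................................
261 ...................................
217
```

The bar is at columns 245–261 with its predicted centre at 253, so it lines up. Descend and grip it.

Request:
step_arm(
  increments=[
    {"delta_pos":[0,-0.002,0.02],"delta_rot":[0,0,0],"jaw":0.45},
    {"delta_pos":[0,-0.002,0.04],"delta_rot":[0,0,0],"jaw":0.45},
    {"delta_pos":[0,-0.002,0.054],"delta_rot":[0,0,0],"jaw":0.45},
    {"delta_pos":[0,-0.002,0.054],"delta_rot":[0,0,0],"jaw":0.25},
    {"delta_pos":[0,-0.002,0.054],"delta_rot":[0,0,0],"jaw":0.08},
    {"delta_pos":[0,-0.002,0.054],"delta_rot":[0,0,0],"jaw":0.08},
    {"delta_pos":[0,-0.002,0.054],"delta_rot":[0,0,0],"jaw":0.08},
    {"delta_pos":[0,-0.002,0.054],"delta_rot":[0,0,0],"jaw":0.08},
  ],
  newtons=20,
)

```text
time: 23.7
tool_pos: [539.5, -261.6, 139.3]
ee_rot: [[-0.902, 0.432, 0.001], [0.432, 0.902, -0.001], [-0.001, -0.0, -1.0]]
wrist_force: [-2.1, -2.2, 5.3]
finger_gap: 11.9
grasp_force: 20.0
```

Request:
step_arm(
  increments=[
    {"delta_pos":[0,0,0],"delta_rot":[0,0,6],"jaw":0.08},
    {"delta_pos":[0,0,0],"delta_rot":[0,0,12],"jaw":0.08},
    {"delta_pos":[0,0,0],"delta_rot":[0,0,18],"jaw":0.08},
    {"delta_pos":[0,0,0],"delta_rot":[0,0,24],"jaw":0.08},
    {"delta_pos":[0,0,0],"delta_rot":[0,0,30],"jaw":0.08},
    {"delta_pos":[0,0,0],"delta_rot":[0,0,36],"jaw":0.08},
    {"delta_pos":[0,0,0],"delta_rot":[0,0,42],"jaw":0.08},
    {"delta_pos":[0,0,0],"delta_rot":[0,0,48],"jaw":0.08},
    {"delta_pos":[0,0,0],"delta_rot":[0,0,54],"jaw":0.08},
    {"delta_pos":[0,0,0],"delta_rot":[0,0,60],"jaw":0.08},
    {"delta_pos":[0,0,0],"delta_rot":[0,0,65],"jaw":0.08},
    {"delta_pos":[0,0,0],"delta_rot":[0,0,67],"jaw":0.08},
  ],
)

```text
time: 24.9
tool_pos: [537.6, -262.7, 139.2]
ee_rot: [[0.05, 0.999, -0.003], [0.999, -0.05, -0.002], [-0.002, -0.003, -1.0]]
wrist_force: [-14.5, -4.9, 14.1]
finger_gap: 12.2
grasp_force: 20.0
```

```bash
python3 -c "
from h import *
o=bot.get_obs();R=np.array(o['ee_rot']);print(o['tool_pos'],np.degrees(np.arctan2(R[1,0],R[0,0])),o['torque'],o['wrist_force'],o['finger_gap'])"
```

```text
[ 537.56159171 -262.74456187  139.20647057] 87.16214670305995 [-1.14867556  3.61271187  0.02636693] [-14.50662475  -4.86824581  14.11476672] 12.20625968952142
```

Request:
step_arm(
  increments=[
    {"delta_pos":[0,-0.001,0],"delta_rot":[0,0,2],"jaw":0.08},
    {"delta_pos":[0,-0.001,0],"delta_rot":[0,0,4],"jaw":0.08},
    {"delta_pos":[0,-0.001,0],"delta_rot":[0,0,5],"jaw":0.08},
    {"delta_pos":[0,-0.001,0],"delta_rot":[0,0,5],"jaw":0.08},
  ],
)

```text
time: 25.3
tool_pos: [537.5, -262.6, 139.2]
ee_rot: [[0.133, 0.991, -0.001], [0.991, -0.133, -0.002], [-0.002, -0.001, -1.0]]
wrist_force: [-7.2, -4.0, 8.9]
finger_gap: 12.7
grasp_force: 20.8
```

```bash
python3 -c "
from h import *
o=bot.get_obs();R=np.array(o['ee_rot']);print(o['tool_pos'],np.degrees(np.arctan2(R[1,0],R[0,0])),o['torque'],o['wrist_force'],o['finger_gap'])"
```

```text
[ 537.4615138  -262.59145506  139.20797259] 82.36418248405431 [-1.36418426  1.82142503  0.37428914] [-7.22837752 -4.0150562   8.89391244] 12.703543187523035
```

At the stop (torque 0.37 N m, well above friction). Open and retreat upward.

Request:
step_arm(
  increments=[
    {"delta_pos":[0,0,0],"delta_rot":[0,0,0],"jaw":0.3},
    {"delta_pos":[0,0,0],"delta_rot":[0,0,0],"jaw":0.45},
    {"delta_pos":[0,0,0],"delta_rot":[0,0,0],"jaw":0.45},
    {"delta_pos":[0,0,-0.03],"delta_rot":[0,0,0],"jaw":0.45},
    {"delta_pos":[0,0,-0.07],"delta_rot":[0,0,0],"jaw":0.45},
    {"delta_pos":[0,0,-0.09],"delta_rot":[0,0,0],"jaw":0.45},
    {"delta_pos":[-0.04,0,-0.1],"delta_rot":[0,0,0],"jaw":0.45},
    {"delta_pos":[-0.06,0,-0.1],"delta_rot":[0,0,0],"jaw":0.45},
    {"delta_pos":[-0.06,0,-0.1],"delta_rot":[0,0,0],"jaw":0.45},
  ],
)

```text
time: 26.2
tool_pos: [529.1, -323.8, 237.6]
ee_rot: [[0.136, 0.991, -0.001], [0.991, -0.136, -0.0], [-0.0, -0.001, -1.0]]
wrist_force: [-0.3, -0.2, -0.7]
finger_gap: 42.4
grasp_force: 0.0
```

```bash
python3 - <<'E'
from h import *
o=bot.get_obs();print(o["tool_pos"],o["finger_gap"])
f=bot.grab_frame("wrist");n=np.array([560.1,-167.1]);th=np.radians(-12.44);R=np.array([[np.cos(th),-np.sin(th)],[np.sin(th),np.cos(th)]])
W=lambda x,y,z:[*(n+R@[x,y]),z]
g=f["image"].max(2)
# lock bar: rectified darkness map on z=177 plane in nest axes
print("lock (rows nest y -70..-124, cols nest x -30..30)")
for y in range(-70,-126,-4):
    print(y,''.join('#' if g[tuple(int(round(a)) for a in proj(f,W(x,y,177))[::-1])]<45 else '.' for x in range(-30,31,2)))
t=bot.grab_frame("scene");h=t["image"].max(2)
for name,P in(("crank old",W(-60,119,110)),("crank new",W(60,119,110)),("crank new2",W(60,130,110))):
    u,v=proj(t,P);print(name,round(u),round(v),h[int(v)-2:int(v)+3,int(u)-2:int(u)+3].mean())
E
```

```text
[ 529.0794457  -323.84427285  237.61388565] 42.36269318660647
lock (rows nest y -70..-124, cols nest x -30..30)
-70 ...............................
-74 ...............................
-78 ..........#######..............
-82 ...........######..............
-86 .........########...#..........
-90 .........#########.............
-94 ........##########.............
-98 .........#########.............
-102 .........##########............
-106 ..........#########............
-110 .............#####.............
-114 ..............####.............
-118 ..............#................
-122 ...............................
crank old 231 201 132.28
crank new 249 240 22.76
crank new2 254 238 36.32
```

The bar lies about 80° clockwise, the crank is on the +x side, and the arm is clear. Handing in.

```bash
python3 -c "
from bench import bot
print(bot.close_job())"
```

```text
the job is handed in; nothing more can be done
None
```

I stacked and clamped the trays, turned the frame over to its stop, locked the lock knob at its stop and handed the job in at about 26 s; the disc transfer itself was not seen, as the discs are hidden between the trays.

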